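# Load the finish tins into the bench shaker and set its timer

## Robot

A 6-joint arm with a two-finger parallel gripper is mounted at the origin on the work surface. World frame = base frame: x ahead of the robot, y to its left, z up, the work surface at z = 0. Lengths are in m, angles in rad, forces in N, time in s.
With the tool pointing down it reaches from about 0.275 to 0.85 m from the base axis. Payload 5.2 kg.
Tool frame: the origin (TCP) lies midway between the tips of the shut fingers; the grasp point (between the pads) lies 19 mm behind it; z points along the fingers, y is the line along which they close (so a half turn about z gives the same grasp; the last joint's range is limited). The gripper opens to 85 mm and grips with 20 to 120 N. Pads are 22 mm wide; open, the fingers measure 114 mm over their backs; the gripper's body (76 mm by 85 mm) begins 54 mm behind the grasp point. The pads swing forward as they close: fully open they stand 13 mm farther back than shut.
Start: joints at [-1.496, 0.259, 1.535, -0, 1.348, -0.203], TCP at [0.151, -0.529, 0.231] pointing down, gripper open.
Joint ranges: [-3.14, 3.14], [-0.91, 2.08], [0.19, 2.58], [-1.22, 4.36], [0.22, 2.71], [-3.12, 3.12]. Speed limits (rad/s): [2.57, 2.57, 3.14, 3.14, 3.14, 3.14].

## Interface

Orientations are given as a 3x3 rotation matrix whose columns are the frame's x, y, z axes.
In Python, from plant import robot, planner, eyes, order gives the robot as it stands. The module is installed in compiled form; this text tells all that it offers. Calls block until the motion is done:
- robot.move_pose(position, orientation): joint-space move of the TCP to a pose.
- robot.move_linear(position, rate=0.15, rot=None, until_force=None): straight line of the TCP; rot=None keeps the orientation; rate is the mean speed in m/s. With until_force (N) it stops when the force on the tool has changed by that much, and returns True; else False.
- robot.movej(angles): joint-space move.
- robot.open_gripper() and robot.grasp(f_grip=None): open the fingers fully, or close them until they stop; f_grip is the grip in N (None keeps the last).
- robot.hold(seconds).
- planner.inverse_kinematics(position, orientation): joint angles nearest the present ones, or None.
- robot.get_obs(): the state.
- eyes.camera(name): name is "scene" or "top" or "wrist"; returns a dict with "img" (384x512x3 uint8, red, green, blue), "depth" (384x512 float32, m along the optical axis (not along the pixel's ray), 0 where there is no reading), "intrinsics" (3x3 intrinsics, pixels), "R" (3x3) and "t" (3): a world point X has camera coordinates R X + t. Camera axes: x right, y down, z forward; pixel columns grow to the right and rows downward; lengths in m; the calibration is good to about 2 mm. A picture is of the moment at which its call begins.
A pose or a line that the arm cannot do raises robot.MotionError and nothing moves.
- order.close_job(): hands the job in; it is judged then, once.
The state is a dict: "clock": time; "joint_pos": joint angles; "dq": joint speeds; "effort": joint torques, N m; "tcp_pos": TCP position; "eef_rot": TCP orientation; "force": force on the tool from outside, world axes, zero at the start; "torque": the same for the moment, N m; "gripper_width": opening from 0.0 (shut) to 1.0 (fully open); "finger_force": force on a finger pad.
Only numpy, scipy, OpenCV 4.12 (cv2) and the standard library are available. Lean on these libraries where they do the work, as an engineer would, in place of code of your own. Each camera call takes 0.05 s, during which the arm holds its last target. There are 200 camera calls.

## Task

Get the bench shaker going: first turn its selector knob back to zero, then stand every tall steel finish tin upright in the carrier, one to a cell (any cells will do). When all of them are in, turn the selector up from zero by one click for each tin loaded, and last press the start button fully down and let it come up again; do not press it any earlier, and leave the other things on the bench where they are.

Things in the scene. Friction and masses are not known exactly. Their poses are not given: they have to be found in the camera images.
- tin0_mid (a point): centre (half-way up) of a plain steel finish tin with a paper band and a small black cap: a cylinder 52 mm across, body 76 mm high (84 with the cap), 0.14 to 0.28 kg, heaviest at the foot where the pigment has settled; its z axis points up out of the cap. The tins are all alike; three, four or five are on the bench in a run (tin0 and tin1 always; any that is absent has no reading)
- tin1_mid (a point): centre (half-way up) of a plain steel finish tin with a paper band and a small black cap: a cylinder 52 mm across, body 76 mm high (84 with the cap), 0.14 to 0.28 kg, heaviest at the foot where the pigment has settled; its z axis points up out of the cap. The tins are all alike; three, four or five are on the bench in a run (tin0 and tin1 always; any that is absent has no reading)
- tin2_mid (a point): centre (half-way up) of a plain steel finish tin with a paper band and a small black cap: a cylinder 52 mm across, body 76 mm high (84 with the cap), 0.14 to 0.28 kg, heaviest at the foot where the pigment has settled; its z axis points up out of the cap. The tins are all alike; three, four or five are on the bench in a run (tin0 and tin1 always; any that is absent has no reading)
- tin3_mid (a point): centre (half-way up) of a plain steel finish tin with a paper band and a small black cap: a cylinder 52 mm across, body 76 mm high (84 with the cap), 0.14 to 0.28 kg, heaviest at the foot where the pigment has settled; its z axis points up out of the cap. The tins are all alike; three, four or five are on the bench in a run (tin0 and tin1 always; any that is absent has no reading)
- tin4_mid (a point): centre (half-way up) of a plain steel finish tin with a paper band and a small black cap: a cylinder 52 mm across, body 76 mm high (84 with the cap), 0.14 to 0.28 kg, heaviest at the foot where the pigment has settled; its z axis points up out of the cap. The tins are all alike; three, four or five are on the bench in a run (tin0 and tin1 always; any that is absent has no reading)
- cell0 (a point): centre of the floor of cell 0 of the shaker's carrier; cell 0 is next to the control box, cell 4 the farthest. Each cell is 64 mm square inside, its aluminium walls 5 mm thick and 32 mm high above this floor, pitch 69 mm, so the body of a standing tin sticks up 44 mm above the walls; axes: x across the single row (away from the robot), y along the row, z up. The floor is 45 mm above the bench
- cell1 (a point): centre of the floor of cell 1 of the shaker's carrier; cell 0 is next to the control box, cell 4 the farthest. Each cell is 64 mm square inside, its aluminium walls 5 mm thick and 32 mm high above this floor, pitch 69 mm, so the body of a standing tin sticks up 44 mm above the walls; axes: x across the single row (away from the robot), y along the row, z up. The floor is 45 mm above the bench
- cell2 (a point): centre of the floor of cell 2 of the shaker's carrier; cell 0 is next to the control box, cell 4 the farthest. Each cell is 64 mm square inside, its aluminium walls 5 mm thick and 32 mm high above this floor, pitch 69 mm, so the body of a standing tin sticks up 44 mm above the walls; axes: x across the single row (away from the robot), y along the row, z up. The floor is 45 mm above the bench
- cell3 (a point): centre of the floor of cell 3 of the shaker's carrier; cell 0 is next to the control box, cell 4 the farthest. Each cell is 64 mm square inside, its aluminium walls 5 mm thick and 32 mm high above this floor, pitch 69 mm, so the body of a standing tin sticks up 44 mm above the walls; axes: x across the single row (away from the robot), y along the row, z up. The floor is 45 mm above the bench
- cell4 (a point): centre of the floor of cell 4 of the shaker's carrier; cell 0 is next to the control box, cell 4 the farthest. Each cell is 64 mm square inside, its aluminium walls 5 mm thick and 32 mm high above this floor, pitch 69 mm, so the body of a standing tin sticks up 44 mm above the walls; axes: x across the single row (away from the robot), y along the row, z up. The floor is 45 mm above the bench
- carrier (a point): centre of the carrier floor (at the middle cell), same axes as the cells. The carrier is the five-cell open aluminium tray on top of the grey bench shaker, fixed to the bench
- selector (a joint): selector knob on the shaker's control box, rad: 0 is the zero mark, at its stop, with the white pointer line towards the front edge of the box (the robot's side); it grows clockwise seen from above. A sprung ball gives a detent click every 0.5236 rad (30 degrees): reads 0.5236 x clicks, six clicks to the other stop at 3.14. Let go between clicks, it drops into the nearest one. Peak torque about 0.07 N m
- selector_grip (a point): on the axis of the selector knob at the height to grip it: a black bar 46 mm long, 14 mm thick, whose flat sides rise from 16 mm below this point to 14 mm above it, on a round skirt 48 mm across. x axis along the bar, its white pointer at the -x end; y across the bar (the 14 mm); z up. Turns with the knob. The box top is 25 mm below this point
- start (a joint): plunge of the start button, m: 0 at rest, 0.005 fully down; a spring lifts it; fully down takes 5 N
- start_top (a point): centre of the top of the round grey start button, 26 mm across, on the control box behind the selector (69 mm beyond the knob's axis, on the side away from the robot); pressed straight down
- jar: underside centre of a small amber glass jar with a brass lid, 54 mm across, 65 mm high; to be left alone
- block: underside centre of a cork sanding block, 75 (x) by 40 (y) by 28 mm; to be left alone
- glue: underside centre of a yellow plastic glue bottle, 54 mm across, 150 mm high; to be left alone
- tape: underside centre of a roll of paper tape, 96 mm across, 24 mm high; to be left alone
- driver: a screwdriver lying on the bench at the far right of the robot; to be left alone
- wax: underside centre of a flat round aluminium wax tin, 72 mm across, 28 mm high; to be left alone
- brush: a brush lying on the bench beyond the control box; to be left alone
There are look-alikes about, which are no part of the job. What is shaped like the part that bears tin2_mid but blue is not meant.

How it is judged:
On the way, in this order (a step that is already met when the one before it is completed fails the run):
1. the selector is turned back to zero (value of joint selector below 0.14 rad), for 0.2 s.
2. every tin stands upright in a cell of the carrier (x of tin0_mid in the frame of carrier between -0.03 and 0.03 m and y of tin0_mid in the frame of carrier between -0.172 and 0.172 m and z of tin0_mid in the frame of carrier between 0.031 and 0.045 m and angle between each of tin0_mid, tin1_mid, tin2_mid, tin3_mid, tin4_mid's own z axis and vertical below 0.12 rad and x of tin1_mid in the frame of carrier between -0.03 and 0.03 m and y of tin1_mid in the frame of carrier between -0.172 and 0.172 m and z of tin1_mid in the frame of carrier between 0.031 and 0.045 m and x of tin2_mid in the frame of carrier between -0.03 and 0.03 m and y of tin2_mid in the frame of carrier between -0.172 and 0.172 m and z of tin2_mid in the frame of carrier between 0.031 and 0.045 m and x of tin3_mid in the frame of carrier between -0.03 and 0.03 m and y of tin3_mid in the frame of carrier between -0.172 and 0.172 m and z of tin3_mid in the frame of carrier between 0.031 and 0.045 m and x of tin4_mid in the frame of carrier between -0.03 and 0.03 m and y of tin4_mid in the frame of carrier between -0.172 and 0.172 m and z of tin4_mid in the frame of carrier between 0.031 and 0.045 m), for 0.3 s.
3. the selector is set to one click for each tin (all of step 2 and value of joint selector between 1.4308 and 2.75799 rad and (value of joint selector below 1.7108 rad or value of joint selector above 1.9544 rad) and (value of joint selector below 2.2344 rad or value of joint selector above 2.47799 rad) and (height (world z) of tin2_mid above -50 m or value of joint selector below 2.2344 rad) and (height (world z) of tin3_mid above -50 m or value of joint selector below 2.2344 rad) and (height (world z) of tin4_mid above -50 m or value of joint selector below 2.2344 rad) and (height (world z) of any of tin2_mid, tin3_mid above -50 m or value of joint selector below 1.7108 rad) and (height (world z) of any of tin2_mid, tin4_mid above -50 m or value of joint selector below 1.7108 rad) and (height (world z) of any of tin3_mid, tin4_mid above -50 m or value of joint selector below 1.7108 rad) and (not (height (world z) of tin2_mid above -50 m or value of joint selector above 50 rad) or not (height (world z) of tin3_mid above -50 m or value of joint selector above 50 rad) or value of joint selector above 1.9544 rad) and (not (height (world z) of tin2_mid above -50 m or value of joint selector above 50 rad) or not (height (world z) of tin4_mid above -50 m or value of joint selector above 50 rad) or value of joint selector above 1.9544 rad) and (not (height (world z) of tin3_mid above -50 m or value of joint selector above 50 rad) or not (height (world z) of tin4_mid above -50 m or value of joint selector above 50 rad) or value of joint selector above 1.9544 rad) and (not (height (world z) of tin2_mid above -50 m or value of joint selector above 50 rad) or not (height (world z) of tin3_mid above -50 m or value of joint selector above 50 rad) or not (height (world z) of tin4_mid above -50 m or value of joint selector above 50 rad) or value of joint selector above 2.47799 rad)), for 0.4 s.
4. the start button is pressed down (value of joint start above 0.004 m and x of tin0_mid in the frame of carrier between -0.06 and 0.06 m and y of tin0_mid in the frame of carrier between -0.19 and 0.19 m and z of tin0_mid in the frame of carrier between 0.02 and 0.1 m and x of tin1_mid in the frame of carrier between -0.06 and 0.06 m and y of tin1_mid in the frame of carrier between -0.19 and 0.19 m and z of tin1_mid in the frame of carrier between 0.02 and 0.1 m and x of tin2_mid in the frame of carrier between -0.06 and 0.06 m and y of tin2_mid in the frame of carrier between -0.19 and 0.19 m and z of tin2_mid in the frame of carrier between 0.02 and 0.1 m and x of tin3_mid in the frame of carrier between -0.06 and 0.06 m and y of tin3_mid in the frame of carrier between -0.19 and 0.19 m and z of tin3_mid in the frame of carrier between 0.02 and 0.1 m and x of tin4_mid in the frame of carrier between -0.06 and 0.06 m and y of tin4_mid in the frame of carrier between -0.19 and 0.19 m and z of tin4_mid in the frame of carrier between 0.02 and 0.1 m and value of joint selector between 1.4308 and 2.75799 rad and (value of joint selector below 1.7108 rad or value of joint selector above 1.9544 rad) and (value of joint selector below 2.2344 rad or value of joint selector above 2.47799 rad) and (height (world z) of tin2_mid above -50 m or value of joint selector below 2.2344 rad) and (height (world z) of tin3_mid above -50 m or value of joint selector below 2.2344 rad) and (height (world z) of tin4_mid above -50 m or value of joint selector below 2.2344 rad) and (height (world z) of any of tin2_mid, tin3_mid above -50 m or value of joint selector below 1.7108 rad) and (height (world z) of any of tin2_mid, tin4_mid above -50 m or value of joint selector below 1.7108 rad) and (height (world z) of any of tin3_mid, tin4_mid above -50 m or value of joint selector below 1.7108 rad) and (not (height (world z) of tin2_mid above -50 m or value of joint selector above 50 rad) or not (height (world z) of tin3_mid above -50 m or value of joint selector above 50 rad) or value of joint selector above 1.9544 rad) and (not (height (world z) of tin2_mid above -50 m or value of joint selector above 50 rad) or not (height (world z) of tin4_mid above -50 m or value of joint selector above 50 rad) or value of joint selector above 1.9544 rad) and (not (height (world z) of tin3_mid above -50 m or value of joint selector above 50 rad) or not (height (world z) of tin4_mid above -50 m or value of joint selector above 50 rad) or value of joint selector above 1.9544 rad) and (not (height (world z) of tin2_mid above -50 m or value of joint selector above 50 rad) or not (height (world z) of tin3_mid above -50 m or value of joint selector above 50 rad) or not (height (world z) of tin4_mid above -50 m or value of joint selector above 50 rad) or value of joint selector above 2.47799 rad)), for 0.02 s.
At the end, for the whole second after the job is handed in: every tin on the bench stands on the floor of a cell (within 7 mm of height, tilt under 0.12 rad), the selector rests within 0.14 rad of as many clicks above zero as there are tins, and the start button is up again (all of step 3 and value of joint start below 0.0015 m); the robot touches nothing.
It fails at once if the start button is pressed before every tin is in the carrier (value of joint start above 0.003 m and not ((x of tin0_mid in the frame of carrier between -0.06 and 0.06 m and y of tin0_mid in the frame of carrier between -0.19 and 0.19 m and z of tin0_mid in the frame of carrier between 0.02 and 0.1 m) and (x of tin1_mid in the frame of carrier between -0.06 and 0.06 m and y of tin1_mid in the frame of carrier between -0.19 and 0.19 m and z of tin1_mid in the frame of carrier between 0.02 and 0.1 m) and (x of tin2_mid in the frame of carrier between -0.06 and 0.06 m and y of tin2_mid in the frame of carrier between -0.19 and 0.19 m and z of tin2_mid in the frame of carrier between 0.02 and 0.1 m) and (x of tin3_mid in the frame of carrier between -0.06 and 0.06 m and y of tin3_mid in the frame of carrier between -0.19 and 0.19 m and z of tin3_mid in the frame of carrier between 0.02 and 0.1 m) and (x of tin4_mid in the frame of carrier between -0.06 and 0.06 m and y of tin4_mid in the frame of carrier between -0.19 and 0.19 m and z of tin4_mid in the frame of carrier between 0.02 and 0.1 m))).
It fails at once if the start button is pressed while the selector is not at one click for each tin (value of joint start above 0.003 m and (value of joint selector below 1.4308 rad or value of joint selector above 2.75799 rad or value of joint selector between 1.7108 and 1.9544 rad or value of joint selector between 2.2344 and 2.47799 rad or (not (height (world z) of tin2_mid above -50 m or value of joint selector above 50 rad) and value of joint selector above 2.2344 rad) or (not (height (world z) of tin3_mid above -50 m or value of joint selector above 50 rad) and value of joint selector above 2.2344 rad) or (not (height (world z) of tin4_mid above -50 m or value of joint selector above 50 rad) and value of joint selector above 2.2344 rad) or (not (height (world z) of tin2_mid above -50 m or value of joint selector above 50 rad) and not (height (world z) of tin3_mid above -50 m or value of joint selector above 50 rad) and value of joint selector above 1.7108 rad) or (not (height (world z) of tin2_mid above -50 m or value of joint selector above 50 rad) and not (height (world z) of tin4_mid above -50 m or value of joint selector above 50 rad) and value of joint selector above 1.7108 rad) or (not (height (world z) of tin3_mid above -50 m or value of joint selector above 50 rad) and not (height (world z) of tin4_mid above -50 m or value of joint selector above 50 rad) and value of joint selector above 1.7108 rad) or ((height (world z) of tin2_mid above -50 m or value of joint selector above 50 rad) and (height (world z) of tin3_mid above -50 m or value of joint selector above 50 rad) and value of joint selector below 1.9544 rad) or ((height (world z) of tin2_mid above -50 m or value of joint selector above 50 rad) and (height (world z) of tin4_mid above -50 m or value of joint selector above 50 rad) and value of joint selector below 1.9544 rad) or ((height (world z) of tin3_mid above -50 m or value of joint selector above 50 rad) and (height (world z) of tin4_mid above -50 m or value of joint selector above 50 rad) and value of joint selector below 1.9544 rad) or ((height (world z) of tin2_mid above -50 m or value of joint selector above 50 rad) and (height (world z) of tin3_mid above -50 m or value of joint selector above 50 rad) and (height (world z) of tin4_mid above -50 m or value of joint selector above 50 rad) and value of joint selector below 2.47799 rad))).
It fails at once if one of the other things on the bench is moved more than 30 mm (distance of any of jar, block, glue, tape, driver, wax, brush from where it was at the start of the episode above 0.03 m).
Of tin2, tin3, tin4 only 1 to 3 are there at a start; the rules pass over those that are not, and their reading is None.
At some moment in a run one of tin0, tin1, tin2, tin3, tin4 may be knocked a few centimetres aside while the robot is not near it.
It also fails if it takes over 210 s, if anything falls off the work surface, if the arm or the gripper's body presses on something with over 40 N, if the wrist force passes 120 N, or if a joint passes its speed limit or range.

## Working session

There is one attempt and no reset: what is moved stays moved. The work goes in short steps, each a Python script; the robot and the scene stay as the last script left them, time stands still between calls to the robot, and variables do not carry over. Pictures are saved under pics/ and viewed, at most 14 in all, crops included, and the job is handed in when it is done.

```bash
mkdir -p pics
cat > h.py <<'E'
import numpy as np, cv2
from plant import robot, planner, eyes, order
def shot(cam,name):
    c=eyes.camera(cam); cv2.imwrite(f'pics/{name}.png',c['img'][:,:,::-1]); np.savez(f'pics/{name}.npz',**c); return c
def world(c,u,v,z=None):
    K=c['intrinsics'];R=c['R'];t=c['t']
    r=np.linalg.solve(K,[u,v,1.0]); o=-R.T@t
    if z is None: return R.T@(r*c['depth'][int(v),int(u)]-t)
    d=R.T@r; return o+d*(z-o[2])/d[2]
def cloud(c):
    v,u=np.mgrid[0:384,0:512]; d=c['depth']
    p=np.stack([u*d,v*d,d],-1)@np.linalg.inv(c['intrinsics']).T
    return (p-c['t'])@c['R']
def down(a):  # tool y (closing) at world angle a
    y=np.array([np.cos(a),np.sin(a),0]); z=np.array([0,0,-1.]); return np.stack([np.cross(y,z),y,z],1)
E
python3 - <<'E'
from h import *
a=shot('scene','s0'); b=shot('top','t0')
cv2.imwrite('pics/s0b.png',cv2.resize(a['img'][:,:,::-1],(800,600))); cv2.imwrite('pics/t0b.png',cv2.resize(b['img'][:,:,::-1],(800,600)))
print(robot.get_obs()['clock'],-a['R'].T@a['t'],-b['R'].T@b['t'])
E
```

```text
0.1 [1.39489538 0.21530563 0.75175863] [ 0.4966573 -0.0139443  1.3980345]
```

View pics/s0b.png

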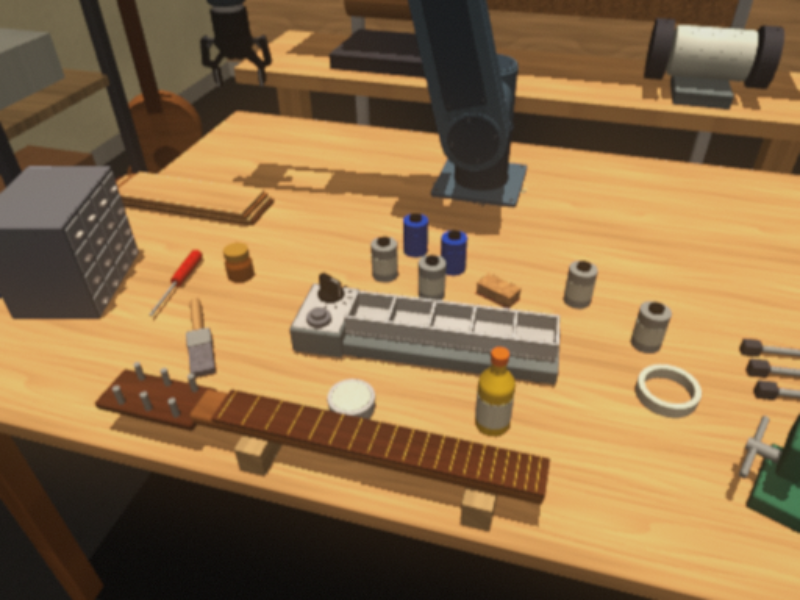

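View pics/t0b.png

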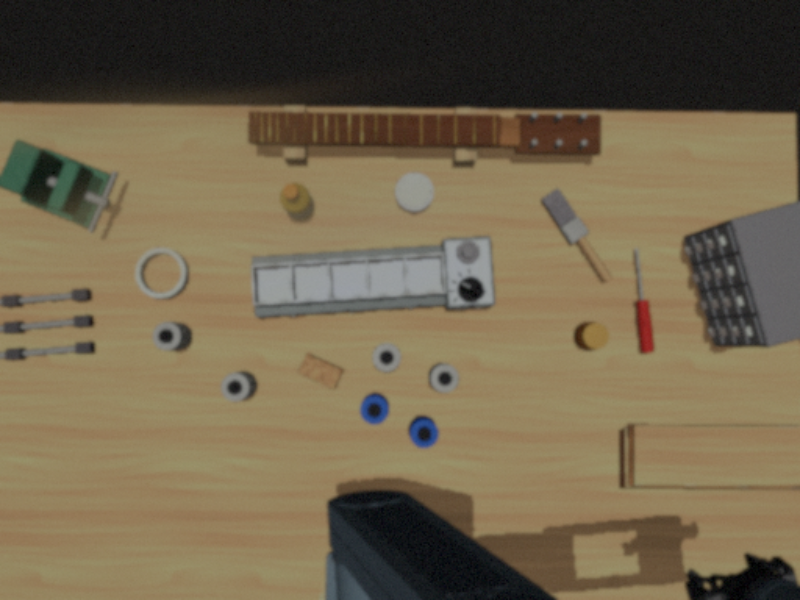

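The scene view shows four grey steel tins with black caps and two blue ones. In the 800x600 top view:
- **Steel tins:** (168,336), (236,387), (387,357) and (444,378).
- **Look-alikes:** the blue tins at (374,408) and (423,432), and the jar at (592,335). I'm rejecting all three.
- **Knob and button:** knob at (470,290), button at (468,251).

Next is one close crop to check this.

Run:
```python
from h import *
b=dict(np.load('pics/t0.npz')); s=.64
cv2.imwrite('pics/t0c.png',cv2.resize(b['img'][145:295,85:335,::-1],(800,480),interpolation=cv2.INTER_CUBIC))
for u,v in [(168,336),(236,387),(387,357),(444,378)]: print('tin',world(b,u*s,v*s,.084).round(3),world(b,u*s,v*s).round(3))
P=cloud(b)
# upper-level points near carrier: wall tops
m=(abs(P[...,2]-.077)<.012)&(P[...,0]>.4); print(m.sum())
for u,v in [(470,290),(468,251),(485,300)]: print(world(b,u*s,v*s).round(3))
for u,v in [(275,285),(425,275)]: print('floor',world(b,u*s,v*s).round(3))
```

```text
tin [0.503 0.382 0.084] [0.503 0.382 0.083]
tin [0.413 0.259 0.084] [0.413 0.259 0.087]
tin [ 0.469 -0.009  0.084] [ 0.469 -0.009  0.082]
tin [ 0.432 -0.111  0.084] [ 0.433 -0.111  0.089]
6822
[ 0.589 -0.155  0.102]
[ 0.661 -0.153  0.08 ]
[ 0.574 -0.187  0.064]
floor [0.599 0.2   0.044]
floor [ 0.62  -0.078  0.045]
```

View pics/t0c.png

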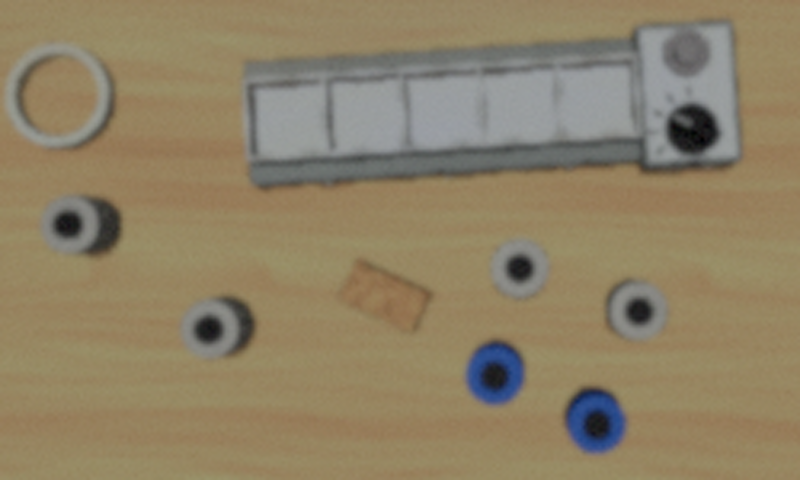

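The crop confirms four plain steel tins at crop pixels (68,224), (208,328), (519,267) and (638,310), with the blue ones at (495,374) and (597,422). The knob is at (692,129). Its pointer goes up-left at about 120° clockwise from the front, so it sits near click 4. I'll go above the knob for a close look.

Run:
```python
from h import *
b=dict(np.load('pics/t0.npz')); q=lambda u,v,z:world(b,85+u/3.2,145+v/3.2,z)
for p in [(250,82),(632,62),(637,140),(255,160)]: print(q(*p,.077).round(4))
K=np.array([.589,-.155,0])
robot.move_pose(K+[0,0,.27],down(np.deg2rad(-27)))
print(robot.get_obs()['joint_pos'])
c=shot('wrist','w0'); cv2.imwrite('pics/w0b.png',cv2.resize(c['img'][:,:,::-1],(800,600)))
print(c['t'],c['R'])
for a in (-30,0,30,60,90,110,150,180,240,270):
    s=planner.inverse_kinematics(K+[0,0,.077],down(np.deg2rad(a+3))); print(a,None if s is None else s.round(2) if hasattr(s,'round') else s)
```

```text
[0.6294 0.2312 0.077 ]
[ 0.6507 -0.1055  0.077 ]
[ 0.5816 -0.1104  0.077 ]
[0.5607 0.2255 0.077 ]
[-4.41928705e-01  3.44905420e-01  1.32139243e+00 -3.89785762e-04
  1.47541724e+00  3.08859417e-02]
[-0.59533213  0.07211676  0.45647774] [[ 8.90130366e-01 -4.55705298e-01 -7.83103108e-04]
 [-4.34041756e-01 -8.48335953e-01  3.03205978e-01]
 [-1.38836905e-01 -2.69552948e-01 -9.52924720e-01]]
-30 [-0.44  0.5   1.58 -0.    1.06  0.03]
0 [-0.44  0.5   1.58 -0.    1.06 -0.49]
30 [-0.44  0.5   1.58 -0.    1.06 -1.02]
60 [-0.44  0.5   1.58 -0.    1.06 -1.54]
90 [-0.44  0.5   1.58 -0.    1.06 -2.06]
110 [-0.44  0.5   1.58 -0.    1.06 -2.41]
150 [-0.44  0.5   1.58 -0.    1.06 -3.11]
180 [-0.44  0.5   1.58 -0.    1.06  2.65]
240 [-0.44  0.5   1.58 -0.    1.06  1.6 ]
270 [-0.44  0.5   1.58 -0.    1.06  1.08]
```

View pics/w0b.png

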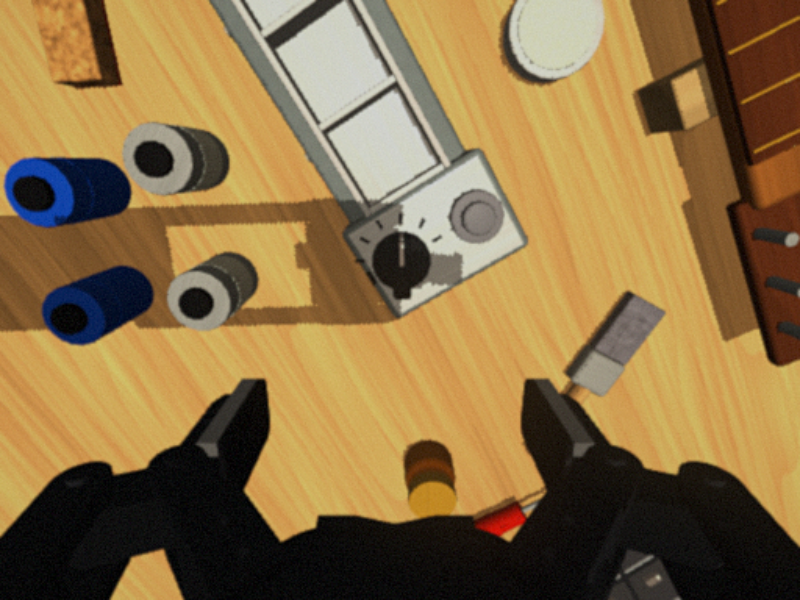

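The wrist view shows the bar upright at (402,262) with its pointer at the top, aligned with the tool. It is at click 4, so I'll grip it and turn 120° counter-clockwise.

```bash
cat >> h.py <<'E'
TILT=np.deg2rad(3.5)
def turn(K,a0,a1,over,n=9,z=.077):
    """grip the bar with closing axis a0 (deg from carrier), turn to a1+over"""
    robot.move_pose(np.r_[K,.2],down(np.deg2rad(a0)+TILT)); 
    print('hit',robot.move_linear(np.r_[K,z],rate=.1,until_force=6), robot.get_obs()['tcp_pos'])
    robot.grasp(30)
    o=robot.get_obs(); print('w',o['gripper_width'],o['finger_force']); j=np.array(o['joint_pos'])
    for d in np.linspace(0,a1+over-a0,n)[1:]:
        q=j.copy(); q[5]-=np.deg2rad(d); robot.movej(q)
        o=robot.get_obs(); print(round(d),o['torque'][2].round(3),o['force'].round(1))
    robot.hold(.3); robot.open_gripper(); robot.hold(.2)
    p=robot.get_obs()['tcp_pos']; robot.move_linear([p[0],p[1],.2],rate=.15)
E
python3 - <<'E'
from h import *
c=dict(np.load('pics/w0.npz')); K=world(c,402*.64,262*.64,.103); print(K)
turn(K[:2],-30,90,3)
c=shot('wrist','w1'); b=shot('top','t1')
A=cv2.resize(c['img'][:,:,::-1],(400,300)); B=cv2.resize(b['img'][145:295,85:335,::-1],(400,300),interpolation=cv2.INTER_CUBIC)
cv2.imwrite('pics/k1.png',np.hstack([A,B])); print(robot.get_obs()['clock'])
E
```

```text
[ 0.59703436 -0.15198648  0.103     ]
hit False [ 0.59755205 -0.15222216  0.07776355]
w 0.15253048655316864 33.397207260131836
15 -0.046 [-7.2  2.8  6.1]
31 -0.089 [-12.7   2.1  12.2]
46 -0.106 [-19.3   1.   15. ]
62 -0.172 [-24.5  -2.3  19. ]
77 -0.141 [-30.   -7.1  19.5]
92 -0.243 [-32.8 -12.   20.8]
108 -0.128 [-36.  -17.6  20.7]
123 -0.754 [-36.1 -22.3  19.7]
9.8333
```

View pics/k1.png

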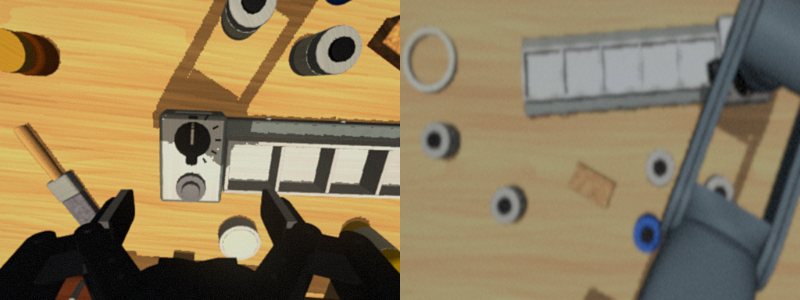

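The wrist view shows the pointer line now facing front, away from the button, so the selector is at zero. Next I'll fit the carrier rectangle from close depth and refine the tin, knob and button positions.

```bash
cat >> h.py <<'E'
def tinpos(c,g,r=.045):
    P=cloud(c).reshape(-1,3); m=(P[:,2]>.066)&(P[:,2]<.095)&(np.hypot(P[:,0]-g[0],P[:,1]-g[1])<r)
    X=P[m][:,:2]
    if len(X)<40: return None,len(X)
    lo,hi=np.percentile(X,[1.5,98.5],axis=0); return (lo+hi)/2,(hi-lo).round(3)
E
python3 - <<'E'
from h import *
c=dict(np.load('pics/w1.npz')); P=cloud(c).reshape(-1,3)
near=lambda x,y,r:np.hypot(P[:,0]-x,P[:,1]-y)<r
m=near(.593,-.153,.035)&(P[:,2]>.092)&(P[:,2]<.115); X=P[m]; print('knob',m.sum(),cv2.minAreaRect(X[:,:2].astype('f')*1000),np.median(X[:,2]))
m=near(.66,-.153,.03)&(P[:,2]>.071)&(P[:,2]<.1); X=P[m]; print('btn',m.sum(),X[:,:2].mean(0),np.ptp(X[:,:2],axis=0),np.median(X[:,2]))
print('pix knob',world(c,192*1.28,140*1.28,.103))
robot.move_pose([.56,.06,.42],down(TILT)); c=shot('wrist','w2'); P=cloud(c)
m=((abs(P[...,2]-.077)<.006)&(abs(P[...,1]-.06)<.165)&(abs(P[...,0]-.605)<.06))
X=P[m][:,:2]; print('walls',m.sum(),cv2.minAreaRect((X*1000).astype('f')))
for g in [(.469,-.009),(.432,-.111),(.413,.259),(.503,.382)]: print(tinpos(c,g))
A=cv2.resize(c['img'][:,:,::-1],(400,300)); B=cv2.resize(np.uint8(m)*255,(400,300)); cv2.imwrite('pics/w2b.png',np.hstack([A,cv2.merge([B]*3)]))
E
```

```text
knob 734 ((593.1915283203125, -158.0449981689453), (47.52326202392578, 13.687182426452637), 5.723758697509766) 0.09940116131812038
btn 992 [ 0.65945323 -0.15346845] [0.04096182 0.04023935] 0.07314407143129759
pix knob [ 0.58394018 -0.15861319  0.103     ]
walls 1627 ((610.0245971679688, 59.98442077636719), (74.23416137695312, 334.64599609375), 4.152822971343994)
(array([ 0.46870439, -0.0048116 ]), array([0.047, 0.047]))
(array([ 0.43305107, -0.10984115]), array([0.048, 0.048]))
(array([0.41394273, 0.25767487]), array([0.048, 0.036]))
(None, 0)
```

View pics/w2b.png

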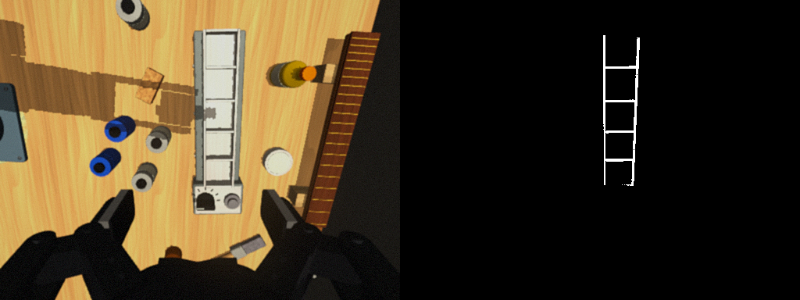

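The view shows all five empty cells, with the knob and button at the lower end and the wall-top grid segmented cleanly. I'll fit the grid model from two low views taken with opposite tool orientations, to cancel hand-eye error.

```bash
cat > fit.py <<'E'
from h import *
from scipy.optimize import minimize
def fitgrid(X,g):
    def cost(p):
        d=X-p[:2]; c,s=np.cos(p[2]),np.sin(p[2]); x=d[:,0]*c+d[:,1]*s; y=-d[:,0]*s+d[:,1]*c
        k=(y/.069+.5); e1=abs(k-np.round(k))*.069; e2=abs(abs(x)-.0345)
        ex=np.maximum(np.minimum(e1,e2)-.0025,0)
        return np.minimum(ex,.01).mean()+np.maximum(abs(x)-.037,0).mean()+np.maximum(abs(y)-.175,0).mean()
    r=min((minimize(cost,np.add(g,[0,dy,0]),method='Nelder-Mead',options=dict(initial_simplex=np.add(g,[0,dy,0])+np.array([[0,0,0],[.005,0,0],[0,.006,0],[0,0,.03]]),xatol=1e-5,fatol=1e-8)) for dy in(-.008,0,.008)),key=lambda r:r.fun)
    return r.x.round(4),r.fun
E
python3 - <<'E'
from fit import *
def meas(name):
    c=shot('wrist',name); P=cloud(c); m=((abs(P[...,2]-.077)<.007)&(abs(P[...,1]-.06)<.19)&(P[...,1]>-.108)&(abs(P[...,0]-.607)<.055))
    # wall points in lower-y edge near box excluded
    print(name,m.sum(),fitgrid(P[m][:,:2],[.608,.06,.065]))
    for g in [(.469,-.006),(.432,-.111),(.413,.259),(.503,.382)]: print('  ',tinpos(c,g))
for i,(y,a) in enumerate([(.12,0),(0,180),(.06,90)]):
    try: robot.move_pose([.55,y,.33],down(TILT+np.deg2rad(a))); print(robot.get_obs()['joint_pos'][5]); meas('g%d'%i)
    except robot.MotionError as e: print(e)
b=dict(np.load('pics/t0.npz')); P=cloud(b); m=((abs(P[...,2]-.077)<.007)&(abs(P[...,1]-.06)<.19)&(P[...,1]>-.108)&(abs(P[...,0]-.607)<.055)); print('top',m.sum(),fitgrid(P[m][:,:2],[.608,.06,.065]))
for g in [(.469,-.006),(.432,-.111),(.413,.259),(.503,.382)]: print('  ',tinpos(b,g))
E
```

```text
-0.0454521913028356
g0 2825 (array([0.6096, 0.0637, 0.0738]), np.float64(1.3492360599021872e-05))
   (array([ 0.46911372, -0.00482633]), array([0.047, 0.048]))
   (array([ 0.43703714, -0.11003182]), array([0.04 , 0.048]))
   (array([0.41428273, 0.26398834]), array([0.048, 0.047]))
   (None, 0)
2.877241919509457
g1 2832 (array([0.61  , 0.0635, 0.0735]), np.float64(1.5568390056447164e-05))
   (array([ 0.46982878, -0.00693148]), array([0.047, 0.047]))
   (array([ 0.43350532, -0.11065078]), array([0.048, 0.047]))
   (array([0.41450165, 0.26326204]), array([0.048, 0.048]))
   (None, 0)
-1.724646306547476
g2 2975 (array([0.6099, 0.0634, 0.0734]), np.float64(1.8241624941615852e-05))
   (array([ 0.46884187, -0.00585575]), array([0.047, 0.047]))
   (array([ 0.43281048, -0.10996847]), array([0.047, 0.048]))
   (array([0.41388576, 0.26326081]), array([0.047, 0.048]))
   (array([0.5035324 , 0.38707881]), array([0.047, 0.048]))
top 703 (array([0.6097, 0.0632, 0.0737]), np.float64(1.8026281821700183e-05))
   (array([ 0.46870653, -0.00552563]), array([0.048, 0.048]))
   (array([ 0.43301016, -0.11120947]), array([0.048, 0.045]))
   (array([0.41321692, 0.26402782]), array([0.047, 0.049]))
   (array([0.50420345, 0.38777783]), array([0.047, 0.047]))
```

All views agree: the carrier is at (0.610, 0.0635) with a tilt of 0.0735 rad. I'm starting the tins with the far ones, into cells 4 and 3.

```bash
cat >> h.py <<'E'
C0=np.array([.6098,.0635]); TILT=.0735
def cell(i): return C0+(i-2)*.069*np.array([-np.sin(TILT),np.cos(TILT)])
def load(g,i,a=0):
    R=down(TILT+np.deg2rad(a)); g=np.array(g)
    robot.move_pose(np.r_[g,.28],R)
    p,n=tinpos(eyes.camera('wrist'),g,.06); print('tin',p,n)
    if p is None or min(n)<.043 or max(n)>.052: print('recheck'); return False
    robot.move_linear(np.r_[p,.15],rate=.3)
    robot.move_linear(np.r_[p,.039],rate=.12); robot.grasp(45)
    o=robot.get_obs(); print('w',o['gripper_width'],o['finger_force'])
    if o['gripper_width']<.4: print('missed'); return False
    robot.move_linear(np.r_[p,.24],rate=.2)
    q=cell(i); robot.move_pose(np.r_[q,.24],down(TILT)); robot.move_linear(np.r_[q,.15],rate=.2)
    o=robot.get_obs(); print('w',o['gripper_width'],o['force'].round(1))
    h=robot.move_linear(np.r_[q,.082],rate=.06,until_force=8); o=robot.get_obs(); print('hit',h,o['tcp_pos'])
    if o['tcp_pos'][2]>.092: print('HIGH'); return False
    robot.open_gripper(); robot.hold(.2); robot.move_linear(np.r_[q,.25],rate=.2)
    print('done',i,robot.get_obs()['clock']); return True
E
python3 - <<'E'
from h import *
load((.504,.3875),4) and load((.414,.2635),3)
c=shot('wrist','l1'); cv2.imwrite('pics/l1b.png',cv2.resize(c['img'][:,:,::-1],(600,450)))
E
```

```text
tin [0.50321894 0.38976388] [0.047 0.048]
w 0.598046109811119 46.869762539863586
w 0.5940745830841608 [ 0.8 -0.6 -1. ]
hit True [0.59880443 0.200955   0.08467109]
done 4 27.7583
tin [0.41287099 0.2655606 ] [0.047 0.047]
w 0.5941849545723435 46.26430928707123
w 0.5955298911893095 [ 0.2 -0.4 -1.5]
hit True [0.60416168 0.13223837 0.08480548]
done 3 36.0
```

View pics/l1b.png

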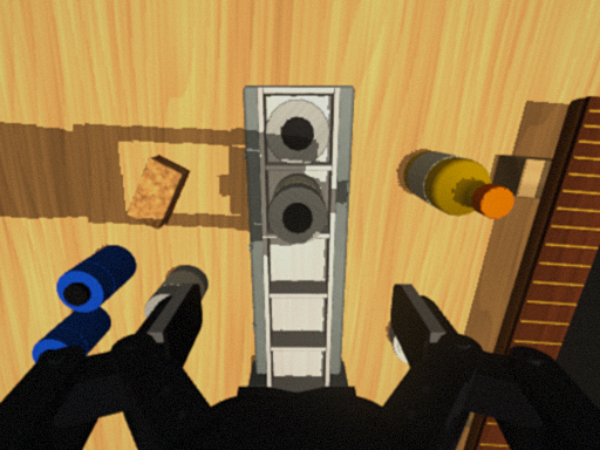

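The view shows both tins upright in cells 4 (298,130) and 3 (297,215). Now the other two.

Run:
```python
from h import *
load((.469,-.0058),2,90) and load((.433,-.1103),1,90)
robot.move_pose([.45,.0635,.35],down(TILT)); robot.move_linear([.35,-.25,.35],rate=.4)
c=shot('top','t2'); cv2.imwrite('pics/t2b.png',cv2.resize(c['img'][:,:,::-1],(800,600)))
P=cloud(c).reshape(-1,3)
for i in range(5):
    q=cell(i); m=(np.hypot(*(P[:,:2]-q).T)<.034)&(P[:,2]>.1); print(i,m.sum(),(P[m].mean(0)-np.r_[q,0]).round(4) if m.sum() else '',np.percentile(P[m][:,2],[5,50,95]).round(3) if m.sum() else '')
print(robot.get_obs()['clock'])
```

```text
tin [ 0.46795876 -0.00608773] [0.047 0.047]
w 0.5966299416044395 46.244691610336304
w 0.5981665483837594 [ 0.8  0.  -2.2]
hit True [0.60920679 0.06358729 0.08484603]
done 2 45.725
tin [ 0.43168526 -0.11137604] [0.048 0.047]
w 0.5973129863416686 46.07833743095398
w 0.5953714238946012 [ 1.5 -0.9 -1.5]
hit True [ 0.61433432 -0.00519348  0.08472282]
done 1 55.6167
0 0  
1 286 [-1.400e-03 -1.000e-04  1.219e-01] [0.116 0.121 0.131]
2 288 [-0.0017 -0.0008  0.122 ] [0.115 0.122 0.131]
3 293 [-0.0019 -0.0025  0.1218] [0.115 0.121 0.131]
4 298 [-0.0015 -0.0032  0.1213] [0.112 0.121 0.13 ]
57.475
```

View pics/t2b.png

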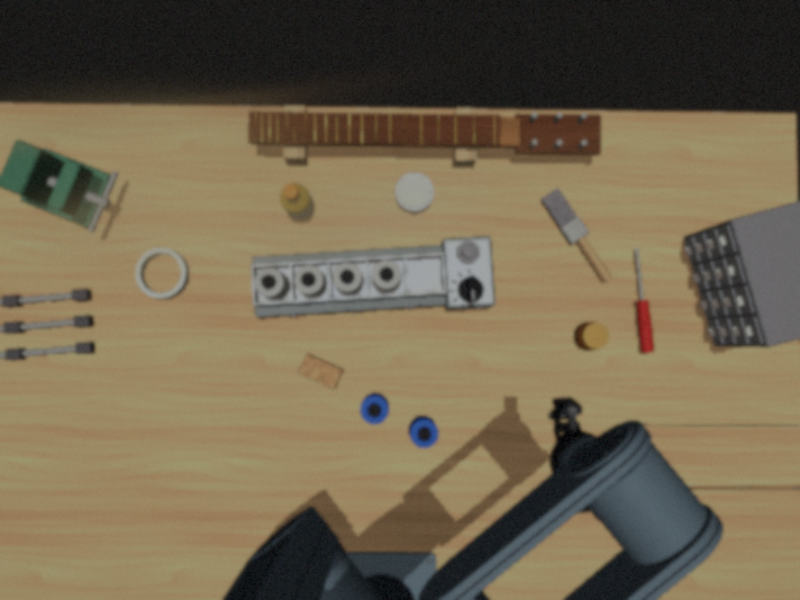

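The top view shows four tins standing in cells 4 to 1 at (270,282), (309,280), (347,277) and (386,274), and no other steel tin. The knob pointer faces front. Now I'll turn it up four clicks and check.

Run:
```python
from h import *
turn(np.array([.593,-.1575]),90,-30,-2)
robot.move_pose([.593,-.1575,.27],down(TILT-np.deg2rad(30)))
c=shot('wrist','w3'); cv2.imwrite('pics/w3b.png',cv2.resize(c['img'][:,:,::-1],(800,600)))
P=cloud(c).reshape(-1,3); near=lambda x,y,r:np.hypot(P[:,0]-x,P[:,1]-y)<r
m=near(.593,-.158,.035)&(P[:,2]>.092)&(P[:,2]<.115); print('knob',cv2.minAreaRect(P[m][:,:2].astype('f')*1000))
m=near(.661,-.153,.025)&(P[:,2]>.071)&(P[:,2]<.1); X=P[m]; print('btn',m.sum(),X[:,:2].mean(0),np.ptp(X[:,:2],axis=0),np.percentile(X[:,2],[10,50,90]))
print(robot.get_obs()['clock'])
```

```text
hit False [ 0.59351409 -0.15773545  0.07777942]
w 0.15760852872520575 35.01870274543762
-15 0.058 [-0.  -1.8  0.5]
-30 0.005 [ 0.1 -1.7  1.2]
-46 0.009 [-0.7 -1.7  0.4]
-61 0.04 [ 0.3 -3.  -0.1]
-76 0.008 [-0.3 -2.6  0.2]
-92 0.055 [-0.7 -3.8  0.3]
-107 -0.01 [-0.4 -3.5  0.8]
-122 0.057 [-1.9 -4.1  0.6]
knob ((593.6574096679688, -158.17919921875), (47.195072174072266, 13.056077003479004), 63.9079475402832)
btn 865 [ 0.66151027 -0.15213766] [0.04087099 0.040773  ] [0.071601   0.07306173 0.08156087]
66.1167
```

View pics/w3b.png

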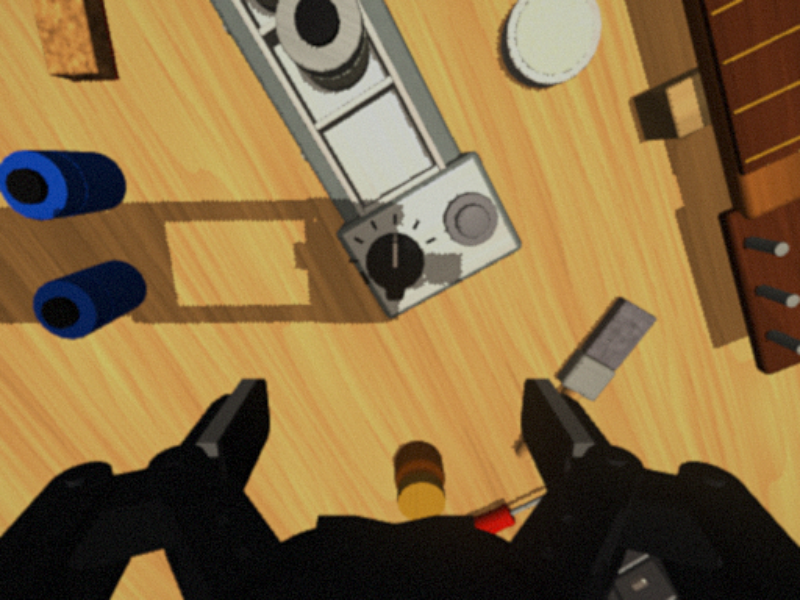

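The wrist view shows the pointer back at the click-4 tick, and the bar's fitted angle is 63.9° against 64.2° expected. Now I'll press the button.

Run:
```python
from h import *
B=np.array([.6620,-.1528])
robot.grasp(20); robot.move_pose(np.r_[B,.2],down(TILT+np.pi/2)); robot.move_linear(np.r_[B,.1],rate=.1)
print(robot.move_linear(np.r_[B,.066],rate=.02,until_force=10)); o=robot.get_obs(); print(o['tcp_pos'],o['force'])
robot.hold(.2); print(robot.get_obs()['force'])
robot.move_linear(np.r_[B,.2],rate=.08); robot.move_pose([.35,-.3,.35],down(0))
c=shot('top','t3'); cv2.imwrite('pics/t3c.png',cv2.resize(c['img'][145:295,85:335,::-1],(800,480),interpolation=cv2.INTER_CUBIC))
P=cloud(c).reshape(-1,3)
for i in range(1,5):
    q=cell(i); m=(np.hypot(*(P[:,:2]-q).T)<.034)&(P[:,2]>.1); print(i,(P[m].mean(0)-np.r_[q,0]).round(4))
print(robot.get_obs()['clock'])
```

```text
True
[ 0.66196846 -0.15277685  0.07619276] [-1.39597106  0.94054264  4.93569863]
[-0.5870044   0.20956522  5.90089718]
1 [0.0043 0.0063 0.1221]
2 [-0.0013 -0.0006  0.1223]
3 [-0.0018 -0.0025  0.1219]
4 [-0.0014 -0.0032  0.1218]
74.325
```

View pics/t3c.png

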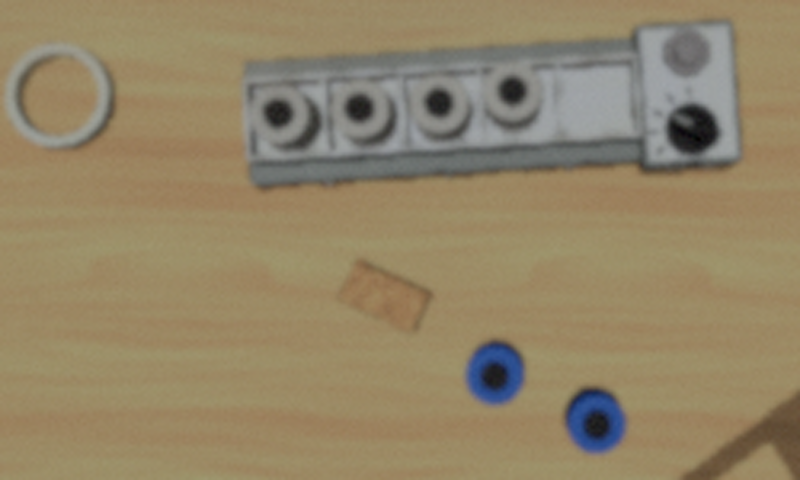

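The top view shows the tins in cells 4 to 1 at (278,113), (359,108), (439,102) and (512,90). The knob is still at click 4. The cell 1 tin was nudged within its cell, so I'll check its tilt from close by. I'll also press again more firmly, because 5.9 N is marginal.

Run:
```python
from h import *
B=np.array([.6620,-.1528])
robot.move_pose([.56,-.03,.34],down(TILT+np.pi/2)); c=shot('wrist','w4'); P=cloud(c).reshape(-1,3)
for i in range(1,5):
    q=cell(i); m=(np.hypot(*(P[:,:2]-q).T)<.036)&(abs(P[:,2]-.121)<.005); X=P[m]
    A=np.c_[X[:,:2]-X[:,:2].mean(0),np.ones(len(X))]; print(i,len(X),np.linalg.lstsq(A,X[:,2],rcond=None)[0].round(3),X[:,:2].mean(0)-q)
cv2.imwrite('pics/w4b.png',cv2.resize(c['img'][:,:,::-1],(600,450)))
robot.move_pose(np.r_[B,.2],down(TILT+np.pi/2)); robot.move_linear(np.r_[B,.095],rate=.1); robot.hold(.2)
print(robot.get_obs()['force'])
print(robot.move_linear(np.r_[B,.066],rate=.02,until_force=18)); robot.hold(.15); o=robot.get_obs(); print(o['tcp_pos'],o['force'])
robot.move_linear(np.r_[B,.2],rate=.08); robot.move_pose([.35,-.3,.35],down(0)); robot.hold(.5)
c=shot('top','t4'); P=cloud(c).reshape(-1,3)
m=np.hypot(*(P[:,:2]-B).T)<.009; print('btn z',np.median(P[m][:,2])); 
for i in range(1,5):
    q=cell(i); m=(np.hypot(*(P[:,:2]-q).T)<.036)&(P[:,2]>.1); print(i,(P[m].mean(0)-np.r_[q,0]).round(4))
b=dict(np.load('pics/t2.npz')); P=cloud(b).reshape(-1,3); m=np.hypot(*(P[:,:2]-B).T)<.009; print('btn z before',np.median(P[m][:,2]))
```

```text
1 765 [0.012 0.004 0.121] [0.00327493 0.0055732 ]
2 777 [0.008 0.006 0.121] [-0.00258741 -0.00154249]
3 787 [0.009 0.01  0.121] [-0.00265807 -0.00399034]
4 792 [0.009 0.012 0.121] [-0.00254278 -0.00513925]
[ 0.02358087 -0.76276566  0.86737291]
True
[ 0.66198484 -0.15281189  0.07607625] [-0.70641241  0.84426992  6.0105233 ]
btn z 0.08172510160506286
1 [0.0044 0.0062 0.1221]
2 [-0.0017 -0.0008  0.1218]
3 [-0.0017 -0.0023  0.1221]
4 [-0.0016 -0.0034  0.1212]
btn z before 0.08077365867810159
```

View pics/w4b.png

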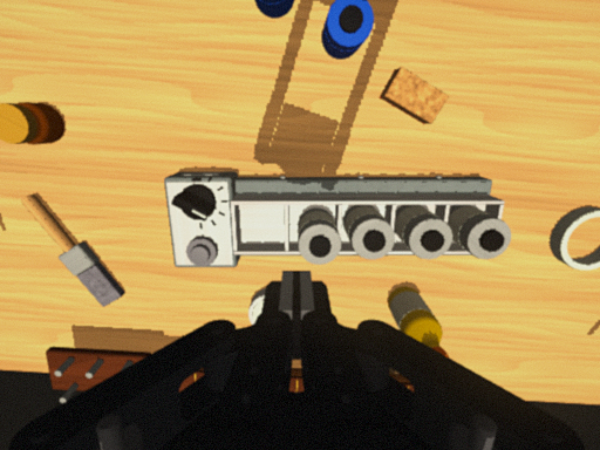

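The close view shows all four tins upright, with fitted tilt around 0.01 rad. Both presses ended at the same height, so the button reached its hard stop, and it has come back up. Handing in.

```bash
python3 -c "
from h import *
print(order.close_job(), robot.get_obs()['clock'])"
```

```text
the job is handed in; nothing more can be done
the job is handed in; nothing more can be done
```

The job is handed in, with no verdict shown: I turned the selector to zero, stood all four steel tins upright in cells 1–4, turned the selector up four clicks, and pressed the start button twice (the second press made sure it was fully down); it came up again.

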